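# Pack the L-brackets in the tray

## Robot

A 6-joint arm with a two-finger parallel gripper is mounted at the origin on the work surface. World frame = base frame: x ahead of the robot, y to its left, z up, the work surface at z = 0. Lengths are in m, angles in rad, forces in N, time in s.
With the tool pointing down it reaches from about 0.225 to 0.875 m from the base axis. Payload 3.4 kg.
Tool frame: the origin (TCP) lies on the centre line of the jaws, within the pads' length; the fingertips stand 17 mm ahead of it and the grasp point (between the pads) lies 2 mm behind it (nose_length is the distance from the TCP to the fingertips, in m); z points along the fingers, y is the line along which they close (so a half turn about z gives the same grasp; the last joint's range is limited). The gripper opens to 85 mm and grips with 20 to 120 N. Pads are 22 mm wide; open, the fingers measure 114 mm over their backs; the gripper's body (76 mm by 85 mm) begins 54 mm behind the grasp point. The pads swing forward as they close: fully open they stand 13 mm farther back than shut.
Start: joints at [-1.275, 0.276, 1.505, -0, 1.361, -0.121], TCP at [0.233, -0.526, 0.248] pointing down, gripper open.
Joint ranges: [-2.89, 2.89], [-0.75, 2.08], [0.22, 2.7], [-1.18, 4.32], [0.11, 2.71], [-2.7, 2.7]. Speed limits (rad/s): [2.57, 2.57, 3.14, 3.14, 3.14, 3.14].

## Interface

Orientations are given as a unit quaternion [w, x, y, z].
In Python, from rig import get_state, get_image, sign_off, find_in, place_of, nose_length gives the robot as it stands.
- The arm moves only by the tool apply_moves, never from a script. Its argument "deltas" is one flat list of numbers, 5 for each row, row after row: the finger opening in mm, from 0 to 85.4, then the shift along the tool's x, y, z in mm, then the turn about the tool's z in degrees. A call has 1 to 12 rows; each row is the pose to reach, as a shift and turn from the pose commanded when the call began, along the tool's axes at that moment; what a row does not reach only later rows make up. A row lasts 1/12 s, in which the tool goes at most 41.7 mm and 7.16 degrees, less where a joint would pass 70% of its speed; a pose out of reach is approached as far as the arm can. A call with a gripper value outside its range is refused whole. The fingers move at their own pace and stop on an object; "squeeze" is the grip in N (left out, the last holds). Time passes only in rows, so rows that repeat a pose let the fingers close. It gives the time, the measured TCP pose, the force, the opening and the grip force at its end, in the units of the state.
- get_state(): the state, without advancing time (a new reading comes with each control period).
- get_image(name): name is "scene" or "top"; returns a dict with "frame" (480x640x3 uint8, red, green, blue), "K" (3x3 intrinsics, pixels), "k1" (the pictures are not rectified: a ray, as slopes to the right and down, at radius r is drawn at 1 + k1 r^2 times it, then the intrinsics apply), "position" and "orientation" of the camera in the world. Camera axes: x right, y down, z forward; pixel columns grow to the right and rows downward; lengths in m; the calibration is good to about 2 mm. A picture is of the moment at which its call begins. There is no depth.
- sign_off(): hands the job in; it is judged then, once.
Trained networks look in a picture, given as the dict that the camera call returned (one of the last four; its "shot" number tells which), for a name from the list of things; names that differ only in an ending like _2 or _b are one class to them, and where a whole thing is asked for, a point or a joint stands for the part that bears it (a point fixed in the world has none). Each returns a list of dicts, best first, with "score" (0 to 1); they miss things now and then, are a little off and sometimes report something else, mostly with a low value. They report only what shows in the picture. A call takes as long as a camera call. They do not tell look-alikes from the thing itself.
- find_in(query, picture): "point" ([column, row] in pixels, amid what is visible of it).
- place_of(query, picture): "point" ([column, row] in pixels: a listed point, or the origin of a listed thing).
The state is a dict: "clock": time; "qpos": joint angles; "qd": joint speeds; "effort": joint torques, N m; "position": TCP position; "ee_rot": TCP orientation; "contact_force": force on the tool from outside, world axes, zero at the start; "moment": the same for the moment, N m; "width": finger opening in m; "gripper_force": force on a finger pad.
Only numpy, scipy, OpenCV 4.12 (cv2) and the standard library are available. Lean on these libraries where they do the work, as an engineer would, in place of code of your own. Each camera call takes 0.05 s, during which the arm holds its last target. There are 200 camera calls.

## Task

Pack the two L-shaped steel brackets into the empty shallow white tray, turning them so that they interlock and fill it: both lie flat on the tray's floor, posts up, side by side and not one upon the other, and let go. The straight and the T-shaped bracket lying about are not needed.

Things in the scene. Friction and masses are not known exactly. Their poses are not given: they have to be found in the camera images.
- bracket_a (a point): L-shaped dark steel bracket: flat plate 8 mm thick, two legs 84 mm long outside and 34 mm wide; square post 18 x 18 mm near the outer corner, sides parallel to the legs, top 56 mm above the underside. Point: on the post's axis, 34 mm above the underside. z up, legs along +x and +y: outer corner at (-22, -22) mm, leg ends at +62 mm. Any yaw. 0.11 to 0.22 kg.
- bracket_b (a point): The second L, identical to bracket_a in shape, size, point and axes; the two are interchangeable. A straight and a T-shaped bracket with the same post lie about as bystanders; the four may be in each other's places left and right of the tray.
- tray_floor (a point): Fixed white tray. Point: centre of the inner floor, 4 mm above the board; z up. Inside 142 mm along x, 100 mm along y; walls 5 mm thick, 10 mm high above the floor. The L's fit only half a turn apart, outer corners in opposite tray corners, legs parallel to the walls: posts at about (-41, -20) and (41, 20) mm, or (41, -20) and (-41, 20) mm, leaving 8 mm of play.
There are look-alikes about, which are no part of the job. Leave any blue look-alike of the part that bears bracket_b alone.

How it is judged:
At the end, for the whole second after the job is handed in: Both L-brackets lie flat on the tray's floor inside its walls: each post point within 56 mm (along x) and 35 mm (along y) of the tray's centre and 30 to 38 mm above its inner floor, tilted less than 0.06 rad, at rest and released (x of bracket_a in the frame of tray_floor between -0.056 and 0.056 m and y of bracket_a in the frame of tray_floor between -0.035 and 0.035 m and z of bracket_a in the frame of tray_floor between 0.03 and 0.038 m and angle between each of bracket_a, bracket_b's own z axis and vertical below 0.06 rad and x of bracket_b in the frame of tray_floor between -0.056 and 0.056 m and y of bracket_b in the frame of tray_floor between -0.035 and 0.035 m and z of bracket_b in the frame of tray_floor between 0.03 and 0.038 m); the robot touches nothing.
It also fails if it takes over 53 s, if anything falls off the work surface, if the arm or the gripper's body presses on something with over 40 N, if the wrist force passes 120 N, or if a joint passes its speed limit or range.

## Working session

There is one attempt and no reset: what is moved stays moved. The work goes in short steps, Python scripts to look and compute and a tool call to move; the robot and the scene stay as the last step left them, time stands still between calls to the robot, and variables do not carry over. Pictures are saved under pics/ and viewed, at most 10 in all, crops included, and the job is handed in when it is done.

Besides the shell and the picture viewer there is one more tool, called after "Call:" as name(argument=value, ...) on one line, values as JSON. apply_moves: Moves the arm, as the interface text tells. Its arguments: {"type":"object","properties":{"deltas":{"type":"array"},"squeeze":{"type":"number"}},"required":["deltas"]}

```bash
mkdir -p pics
cat > h.py <<'E'
import numpy as np, cv2
from rig import *
from scipy.spatial.transform import Rotation as R
def rot(q): return R.from_quat([q[1],q[2],q[3],q[0]]).as_matrix()
def w2p(P,im):
    c=(np.atleast_2d(P)-im["position"])@rot(im["orientation"]); s=c[:,:2]/c[:,2:]
    s=s*(1+im["k1"]*(s**2).sum(1,keepdims=True)); K=np.array(im["K"])
    return s@K[:2,:2].T+K[:2,2]
def p2w(p,z,im):
    K=np.array(im["K"]); d=(np.atleast_2d(p).astype(float)-K[:2,2])/np.diag(K)[:2]; s=d.copy()
    for _ in range(20): s=d/(1+im["k1"]*(s**2).sum(1,keepdims=True))
    r=np.c_[s,np.ones(len(s))]@rot(im["orientation"]).T; o=np.array(im["position"])
    return o+r*((z-o[2])/r[:,2:])
def save(n,f): cv2.imwrite("pics/"+n+".png",f[:,:,::-1])
E
python3 - <<'E'
from h import *
for n in("scene","top"):
    im=get_image(n); save(n+"0",im["frame"]); print(n,im["position"],im["orientation"],np.array(im["K"]).tolist(),im["k1"])
    for q in("bracket_a","tray_floor"):
        for d in place_of(q,im): print(q,np.round(d["point"],1),round(d["score"],2),p2w(d["point"],.034 if q[0]=='b' else .004,im).round(3))
s=get_state(); print(s, nose_length)
E
```

```text
scene [ 1.06809674 -0.20773277  0.79830018] [-0.29766326  0.75020369  0.54471015 -0.22777589] [[454.5438452322119, 0.0, 318.6116370307327], [0.0, 454.5438452322119, 232.73596178261133], [0.0, 0.0, 1.0]] -0.07651564202246199
bracket_a [431.5 238.9] 0.92 [[0.462 0.244 0.034]]
bracket_a [417.6 202. ] 0.85 [[0.337 0.27  0.034]]
bracket_a [409.4 158. ] 0.78 [[0.165 0.33  0.034]]
bracket_a [493.  282.1] 0.7 [[0.617 0.31  0.034]]
bracket_a [374.2 210. ] 0.63 [[0.33  0.156 0.034]]
tray_floor [341.1 308. ] 0.59 [[ 0.557 -0.01   0.004]]
top [0.27728189 0.00964907 1.46864896] [-0.02093899  0.71260842 -0.7003142   0.0362053 ] [[574.0113224001717, 0.0, 312.56917578947133], [0.0, 574.0113224001717, 230.35748610817603], [0.0, 0.0, 1.0]] -0.16768339782178016
bracket_a [186.1 136.8] 0.96 [[0.628 0.308 0.034]]
bracket_a [174.2 318.3] 0.9 [[0.167 0.322 0.034]]
bracket_a [240.6 253.6] 0.88 [[0.332 0.159 0.034]]
bracket_a [191.6 247.5] 0.72 [[0.345 0.283 0.034]]
tray_floor [310.8 168.5] 0.94 [[ 0.557 -0.014  0.004]]
{'clock': 0.3, 'qpos': array([-1.27502913e+00,  2.76137810e-01,  1.50530206e+00,  2.03201410e-05,
        1.36071077e+00, -1.21007755e-01]), 'qd': array([-0.00042251, -0.00088274, -0.00456163, -0.00156902,  0.00056251,
       -0.0008258 ]), 'effort': array([ 7.34594209e-06, -4.16255414e+01, -2.45652491e+01, -2.50876419e-04,
        5.94889338e-03, -4.77271215e-06]), 'position': array([ 0.23272327, -0.52564322,  0.24803181]), 'ee_rot': array([-2.78797600e-04,  9.78366190e-01,  2.06880447e-01, -1.44493042e-05]), 'contact_force': array([-1.12113228,  0.01389948,  0.46778799]), 'moment': array([-0.01247392,  0.06254774,  0.048915  ]), 'gripper_force': 0.0, 'width': 0.08550195559937789} 0.017
```

View pics/top0.png

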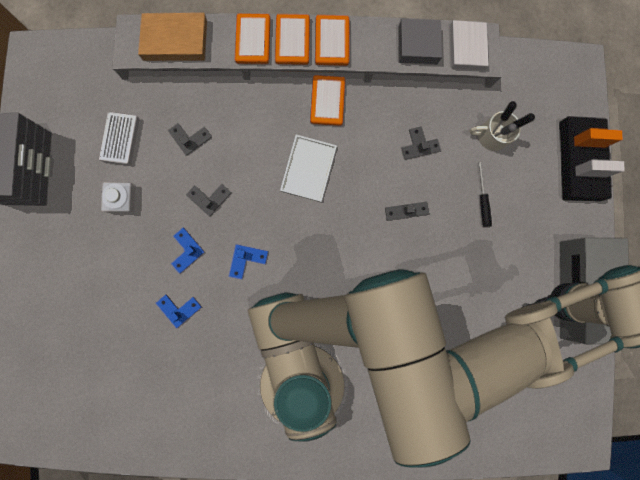

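View pics/scene0.png

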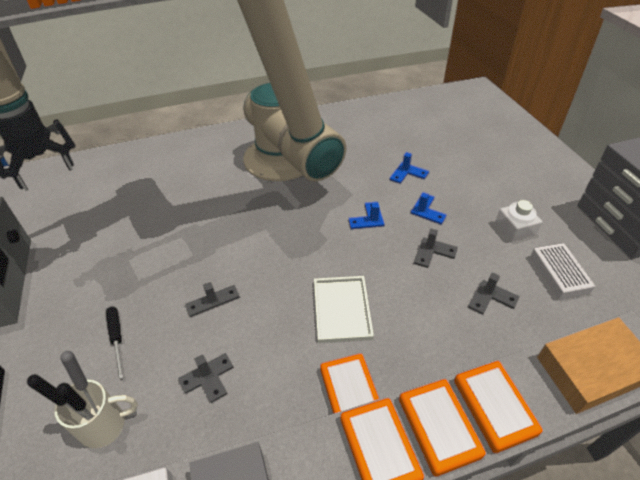

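Top view: the dark L's are at (189,138) and (209,198). Possible confusions are the blue L's at (186,250), (247,260) and (178,310), the dark T at (420,143), the dark straight bracket at (407,211), and a white vented box at (118,138) for the tray at (309,168). By the description I choose the two dark L's and the tray. Next I'll fit their silhouettes in both cameras and check the fit in a crop.

```bash
cat > fit.py <<'E'
from h import *
from scipy.optimize import minimize
U=4
LP=np.array([[-22,-22],[62,-22],[62,12],[12,12],[12,62],[-22,62]])/1000
def prism(poly,z0,z1): return [np.c_[poly,np.full(len(poly),z)] for z in(z0,z1)]
POST=np.array([[-9,-9],[9,-9],[9,9],[-9,9]])/1000
def T(P,x,z0):
    c,s=np.cos(x[2]),np.sin(x[2]); return np.c_[P[:,0]*c-P[:,1]*s+x[0],P[:,0]*s+P[:,1]*c+x[1],P[:,2]+z0]
def sil(parts,x,z0,im,box):
    m=np.zeros(((box[3]-box[1])*U,(box[2]-box[0])*U),np.uint8)
    for pa,a,b in parts:
        n=len(pa); lo,hi=[((w2p(T(q,x,z0),im)+.5-box[:2])*U*16).round().astype(np.int32) for q in prism(pa,a,b)]
        for q in [lo,hi]+[np.array([lo[i],lo[(i+1)%n],hi[(i+1)%n],hi[i]]) for i in range(n)]: cv2.fillPoly(m,[q],255,shift=4)
    return cv2.resize(m,(box[2]-box[0],box[3]-box[1]),interpolation=cv2.INTER_AREA)/255.
LPARTS=[(LP,0,.008),(POST,0,.056)]
TR=np.array([[-76,-55],[76,-55],[76,55],[-76,55]])/1000
TPARTS=[(TR,0,.014)]
def soft(f,kind):
    g=f.astype(float); lum=g.mean(2)
    return lum
def fit(parts,x0,z0,ims,kind,r=24):
    data=[]
    for im in ims:
        ct=w2p([[x0[0],x0[1],z0+.02]],im)[0]; rr=46; b=np.r_[ct-rr,ct+rr].round().astype(int)
        b=np.clip(b,0,[640,480,640,480]); f=im["frame"][b[1]:b[3],b[0]:b[2]].astype(float); l=f.mean(2)
        bg=np.median(l); sat=f.max(2)-f.min(2)
        t=np.clip((bg-l-15)/ (bg-70-15),0,1) if kind=="dark" else np.clip((l-bg)/(220-bg),0,1)
        t[sat>45]=0
        n,lab,st,_=cv2.connectedComponentsWithStats((t>.35).astype(np.uint8))
        own=sil(parts,x0,z0,im,b)>.5
        k=1+np.argmax([ (own&(lab==i)).sum() for i in range(1,n)])
        keep=cv2.dilate((lab==k).astype(np.uint8),np.ones((3,3)))
        data.append((im,b,t*keep))
    cost=lambda x: sum(((sil(parts,x,z0,im,b)-t)**2).sum() for im,b,t in data)
    best=None
    for y in x0[2]:
        s=np.array([[0,0,0],[.008,0,0],[0,.008,0],[0,0,.25]])+[x0[0],x0[1],y]
        o=minimize(cost,s[0],method="Nelder-Mead",options=dict(initial_simplex=s,xatol=1e-4,fatol=.01))
        if best is None or o.fun<best.fun:best=o
    return best.x,best.fun
def fitall(parts,x,y,z0,ims,kind,yaws):
    bs=None
    for a in yaws:
        o=fit(parts,[x,y,[a]] if 0 else X(x,y,a),z0,ims,kind)
        if bs is None or o[1]<bs[1]: bs=o
    return bs
class X(list):
    def __init__(s,x,y,a): super().__init__([x,y,[a]])
_s=sil
def sil(parts,x,z0,im,box):
    a=x[2][0] if isinstance(x[2],list) else x[2]
    return _s(parts,[x[0],x[1],a],z0,im,box)
def overlay(im,items,n,c,r=60,k=5):
    b=np.r_[np.array(c)-r,np.array(c)+r]; b=np.clip(b,0,[640,480,640,480])
    f=cv2.resize(im["frame"][b[1]:b[3],b[0]:b[2]],None,fx=k,fy=k,interpolation=cv2.INTER_CUBIC)
    for parts,x,z0 in items:
        m=(cv2.resize(sil(parts,x,z0,im,b),None,fx=k,fy=k)>.5).astype(np.uint8)
        cv2.drawContours(f,cv2.findContours(m,0,1)[0],-1,(255,0,0),1)
    save(n,f)
E
python3 - <<'E'
from fit import *
t=get_image("top");s=get_image("scene")
yw=np.arange(0,6.28,.785); it=[]
for nm,px in(("A",(189,138)),("B",(209,198))):
    p=p2w(px,.01,t)[0]
    for tag,ims in(("both",[t,s]),("top",[t]),("scene",[s])):
        o=fitall(LPARTS,p[0],p[1],0,ims,"dark",yw); print(nm,tag,o[0].round(4),np.degrees(o[0][2]).round(1),round(o[1],1))
        if tag=="both": it.append((LPARTS,o[0],0))
p=p2w((309,168),.004,t)[0]
for tag,ims in(("both",[t,s]),("top",[t]),("scene",[s])):
    o=fitall(TPARTS,p[0],p[1],0,ims,"white",[0,.8,1.57,2.3]); print("tray",tag,o[0].round(4),np.degrees(o[0][2]).round(1),round(o[1],1))
    if tag=="both": it.append((TPARTS,o[0],0))
overlay(t,it,"ov1",(250,165),90,4)
E
```

```text
A both [0.6167 0.3066 5.3713] 307.8 132.5
A top [ 0.6167  0.3079 -0.9203] -52.7 43.4
A scene [0.6168 0.3053 5.3683] 307.6 67.5
B both [ 0.4584  0.2453 -0.7182] -41.2 128.5
B top [0.4583 0.2465 5.5674] 319.0 61.0
B scene [0.4588 0.2439 5.5765] 319.5 54.4
tray both [ 0.5564 -0.008  -0.2477] -14.2 790.0
tray top [ 0.56   -0.0066  2.8916] 165.7 323.5
tray scene [ 0.5502 -0.0072  2.8952] 165.9 330.4
```

View pics/ov1.png

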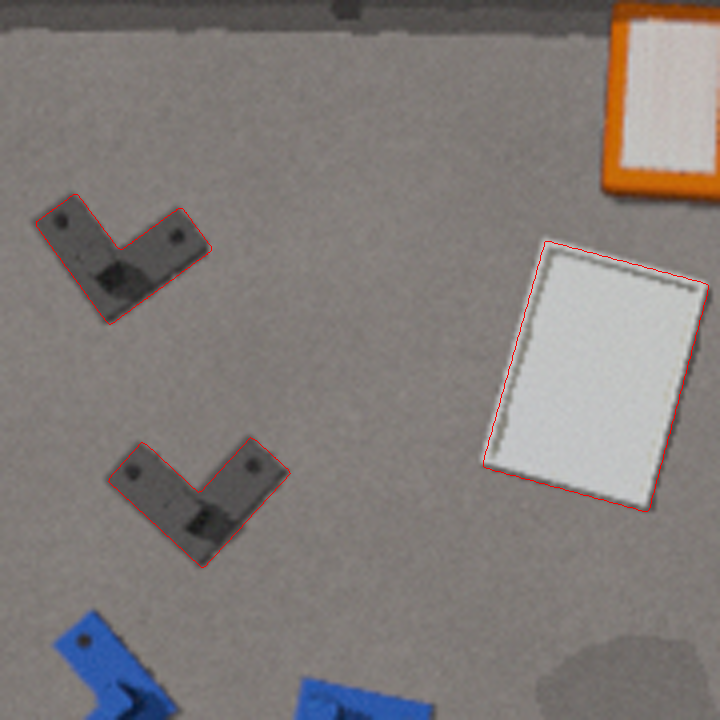

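The crop confirms both dark L's, and the outlines match. The tray outline is slightly off: the background median was polluted by the tray itself. I'll refit the tray.

```bash
sed -i 's/bg=np.median(l); /bg=np.median(l) if kind=="dark" else np.percentile(l,12); print("bg",bg.round(),np.percentile(l,[5,25,50,75,95]).round()) if kind!="dark" else 0; /; s/np.clip((l-bg)\/(220-bg),0,1)/np.clip((l-140)\/50,0,1)/; s/rr=46/rr=46 if kind=="dark" else 62/' fit.py
sed -i 's/print("bg".*else 0; //' fit.py
python3 - <<'E'
from fit import *
t=get_image("top");s=get_image("scene")
it=[]
for tag,ims in(("both",[t,s]),("top",[t]),("scene",[s])):
    o=fitall(TPARTS,.557,-.01,0,ims,"white",[-.25]); print("tray",tag,o[0].round(4),np.degrees(o[0][2]).round(1),round(o[1],1))
    it.append((TPARTS,o[0],0))
overlay(t,it[:1],"ov2a",(309,168),45,7);overlay(s,it[:1],"ov2b",(342,308),50,6)
a,b=[cv2.imread(f"pics/ov2{c}.png") for c in "ab"]; a=cv2.resize(a,(400,400));b=cv2.resize(b,(400,400)); cv2.imwrite("pics/ov2.png",np.hstack([a,b]))
E
```

```text
tray both [ 0.5561 -0.0075 -0.2521] -14.4 553.8
tray top [ 0.5592 -0.0061 -0.2467] -14.1 167.1
tray scene [ 0.5509 -0.0072 -0.2448] -14.0 221.1
```

View pics/ov2.png

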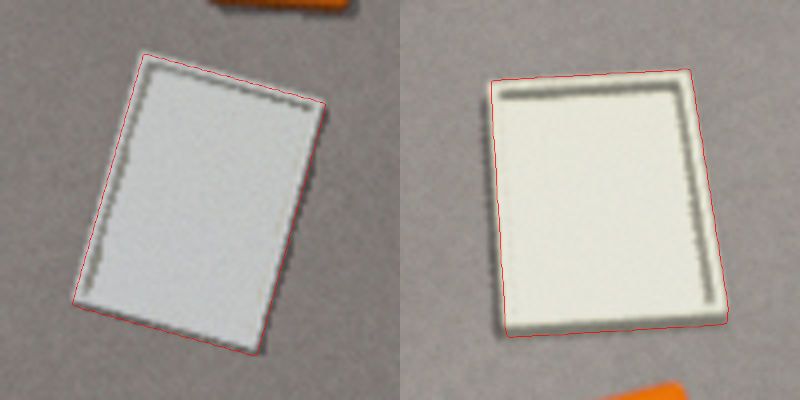

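Run:
```python
from fit import *
import fit
t=get_image("top");s=get_image("scene")
P=[(TR,.0139,.014)]; it=[]
for tag,ims in(("both",[t,s]),("top",[t]),("scene",[s])):
    o=fitall(P,.557,-.01,0,ims,"white",[-.25]); print("tray",tag,o[0].round(4),np.degrees(o[0][2]).round(1),round(o[1],1))
    it.append((P,o[0],0))
overlay(t,it[:1],"ov2a",(309,168),45,7);overlay(s,it[:1],"ov2b",(342,308),50,6)
a,b=[cv2.imread(f"pics/ov2{c}.png") for c in "ab"]; a=cv2.resize(a,(400,400));b=cv2.resize(b,(400,400)); cv2.imwrite("pics/ov3.png",np.hstack([a,b]))
```

```text
tray both [ 0.5578 -0.0077 -0.2593] -14.9 377.5
tray top [ 0.5584 -0.0062 -0.2567] -14.7 146.3
tray scene [ 0.5568 -0.0091 -0.2466] -14.1 170.8
```

View pics/ov3.png

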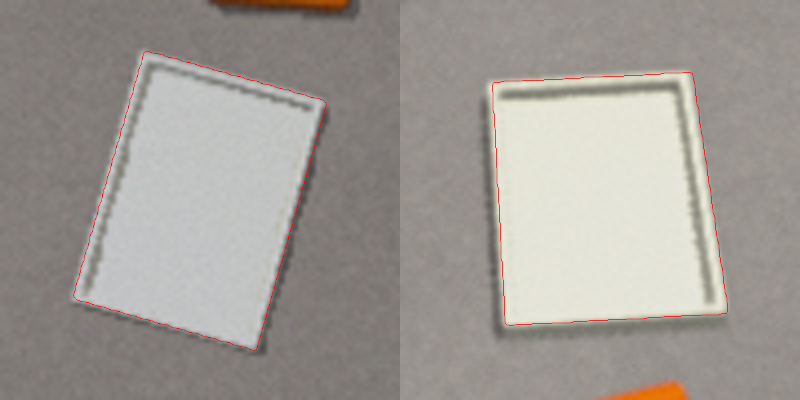

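Tray at (0.5577, -0.0077), yaw -14.3°. Plan: move bracket B to tray (+43,-22) at yaw 75.7°, and bracket A to (-43,+22) at yaw -104.3°.

```bash
cat > go.py <<'E'
from h import *
import sys
def d(x,y,z,yaw):
    s=get_state(); M=rot(s["ee_rot"]); v=M.T@(np.array([x,y,z])-s["position"])*1000
    cur=np.degrees(np.arctan2(M[1,0],M[0,0])); print(s["clock"],"pos",s["position"].round(4),"yaw",cur.round(2),"F",s["contact_force"].round(1),"w",round(s["width"],4),"q6",s["qpos"][5].round(2),"-> delta",v.round(1),"turn",(-((yaw-cur+180)%360-180)).round(2),"tilt",M[:,2].round(3))
if __name__=="__main__": d(*map(float,sys.argv[1:]))
E
python3 go.py .4584 .2452 .13 48.8
python3 -c "
import numpy as np
a=np.radians(-14.3)
for p in((43,-22),(-43,22)): print(.5577+(p[0]*np.cos(a)-p[1]*np.sin(a))/1e3,-.0077+(p[0]*np.sin(a)+p[1]*np.cos(a))/1e3)"
```

```text
0.6 pos [ 0.2328 -0.5258  0.2483] yaw 23.88 F [-0.1  0.2 -1. ] w 0.0854 q6 -0.12 -> delta [ 518.4 -613.6  118.3] turn -24.92 tilt [ 0. -0. -1.]
0.593933698170595 -0.039639303638029075
0.5214663018294049 0.024239303638029078
```

Call:
apply_moves(deltas=[50,518,-614,60,-25,50,518,-614,60,-25,50,518,-614,60,-25,50,518,-614,60,-25,50,518,-614,60,-25,50,518,-614,60,-25,50,518,-614,60,-25,50,518,-614,60,-25,50,518,-614,60,-25,50,518,-614,60,-25,50,518,-614,60,-25,50,518,-614,60,-25], squeeze=60)

```text
clock: 1.6
position: [0.3726, -0.0453, 0.2114]
ee_rot: [0.001, 0.911, 0.414, 0.001]
contact_force: [1.1, 0.2, 0.2]
width: 0.0498
gripper_force: 0.0
```

```bash
python3 go.py .4584 .2452 .10 48.8
```

```text
1.6 pos [ 0.3726 -0.0453  0.2114] yaw 48.85 F [1.1 0.2 0.2] w 0.0498 q6 0.41 -> delta [ 275.1 -126.7  111.3] turn 0.05 tilt [ 0.002 -0.001 -1.   ]
```

Call:
apply_moves(deltas=[50,275,-127,80,0,50,275,-127,80,0,50,275,-127,80,0,50,275,-127,80,0,50,275,-127,80,0,50,275,-127,80,0,50,275,-127,80,0,50,275,-127,80,0,50,275,-127,80,0,50,275,-127,80,0,50,275,-127,80,0,50,275,-127,80,0])

```text
clock: 2.6
position: [0.4574, 0.2424, 0.1314]
ee_rot: [0.0, 0.911, 0.413, -0.0]
contact_force: [0.6, 0.6, 0.2]
width: 0.0501
gripper_force: 0.0
```

```bash
python3 go.py .4584 .2452 .034 48.8
```

```text
2.6 pos [0.4574 0.2424 0.1314] yaw 48.82 F [0.6 0.6 0.2] w 0.0501 q6 1.07 -> delta [ 2.8 -1.1 97.4] turn 0.02 tilt [ 0.    -0.001 -1.   ]
```

Call:
apply_moves(deltas=[50,3,-1,30,0,50,3,-1,60,0,50,3,-1,85,0,50,3,-1,97,0,50,3,-1,97,0,0,3,-1,97,0,0,3,-1,97,0,0,3,-1,97,0,0,3,-1,97,0,0,3,-1,97,0,0,3,-1,97,0,0,3,-1,97,0])

```text
clock: 3.6
position: [0.4601, 0.2465, 0.0357]
ee_rot: [0.0, 0.91, 0.414, 0.002]
contact_force: [-0.6, -1.9, 7.6]
width: 0.0172
gripper_force: 59.7
```

```bash
python3 go.py .5939 -.0396 .12 165.7
```

```text
3.6 pos [0.4601 0.2465 0.0357] yaw 48.89 F [-0.6 -1.9  7.6] w 0.0172 q6 1.08 -> delta [-127.4  289.1  -84. ] turn -116.81 tilt [ 0.003  0.001 -1.   ]
```

Call:
apply_moves(deltas=[0,0,0,-30,0,0,0,0,-60,0,0,0,0,-85,0,0,-127,289,-85,-30,0,-127,289,-85,-60,0,-127,289,-85,-90,0,-127,289,-85,-117,0,-127,289,-85,-117,0,-127,289,-85,-117,0,-127,289,-85,-117,0,-127,289,-85,-117,0,-127,289,-85,-117])

```text
clock: 4.6
position: [0.597, -0.0461, 0.1195]
ee_rot: [0.004, 0.577, 0.817, -0.0]
contact_force: [1.0, -0.1, -1.3]
width: 0.0175
gripper_force: 59.2
```

Call:
apply_moves(deltas=[0,0,0,0,-7,0,0,0,0,-14,0,0,0,0,-21,0,0,0,0,-28,0,0,0,0,-35,0,0,0,0,-42,0,0,0,0,-49,0,0,0,0,-53,0,0,0,0,-53,0,0,0,0,-53])

```text
clock: 5.43
position: [0.5929, -0.0392, 0.1191]
ee_rot: [-0.0, 0.154, 0.988, -0.0]
contact_force: [0.0, 0.5, -1.4]
width: 0.0174
gripper_force: 59.2
```

```bash
python3 go.py .5939 -.0396 .12 165.7
python3 - <<'E'
from h import *
im=get_image("scene"); c=cv2.resize(im["frame"][180:380,240:440],None,fx=3,fy=3); save("held",c)
E
```

```text
5.4333 pos [ 0.5929 -0.0392  0.1191] yaw 162.29 F [ 0.   0.5 -1.4] w 0.0174 q6 -1.44 -> delta [-1.1 -0.  -0.9] turn -3.41 tilt [-0. -0. -1.]
```

View pics/held.png

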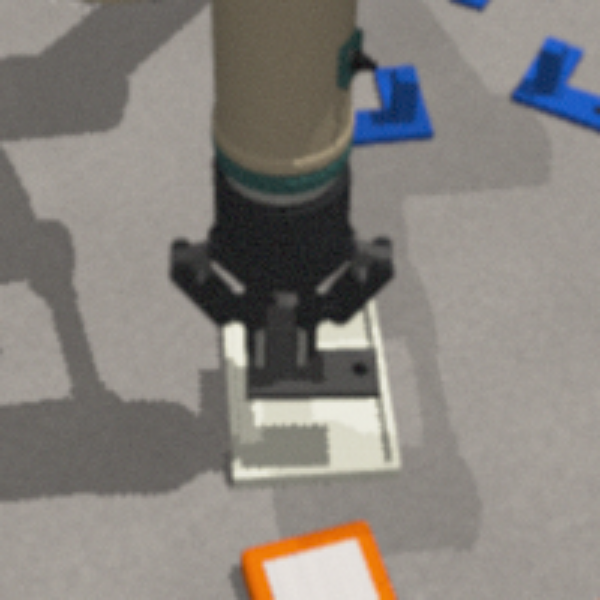

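The held L is level at crop (310,375), above the tray. Its leg runs to the right along the tray's short side and its corner is at lower left, as planned. Lowering and releasing.

Call:
apply_moves(deltas=[0,1,0,30,-3.4,0,1,0,55,-3.4,0,1,0,70,-3.4,0,1,0,75,-3.4,0,1,0,78.5,-3.4,0,1,0,78.5,-3.4,0,1,0,78.5,-3.4,40,1,0,78.5,-3.4,40,1,0,78.5,-3.4,40,1,0,78.5,-3.4,40,1,0,78.5,-3.4])

```text
clock: 6.4
position: [0.5926, -0.0391, 0.0413]
ee_rot: [0.001, 0.124, 0.992, -0.0]
contact_force: [-0.5, 0.2, -0.4]
width: 0.0398
gripper_force: 0.0
```

```bash
python3 go.py .6168 .3066 .10 127.6
```

```text
6.4 pos [ 0.5926 -0.0391  0.0413] yaw 165.79 F [-0.5  0.2 -0.4] w 0.0398 q6 -1.51 -> delta [ 61.3 341.  -58.8] turn 38.19 tilt [ 0.002 -0.    -1.   ]
```

Call:
apply_moves(deltas=[50,0,0,-35,0,50,0,0,-70,0,50,61,341,-70,7,50,61,341,-70,14,50,61,341,-70,21,50,61,341,-70,28,50,61,341,-70,35,50,61,341,-70,38.2,50,61,341,-70,38.2,50,61,341,-70,38.2,50,61,341,-70,38.2,50,61,341,-70,38.2])

```text
clock: 7.4
position: [0.6167, 0.3126, 0.1106]
ee_rot: [0.0, 0.439, 0.898, 0.002]
contact_force: [0.7, 0.2, -0.5]
width: 0.0499
gripper_force: 0.0
```

Call:
apply_moves(deltas=[50,0,0,0,0,50,0,0,0,0,50,0,0,0,0])

```text
clock: 7.65
position: [0.6166, 0.305, 0.1105]
ee_rot: [0.0, 0.442, 0.897, -0.0]
contact_force: [0.1, -0.1, -0.6]
width: 0.0497
gripper_force: 0.0
```

```bash
python3 go.py .6168 .3066 .034 127.6
```

```text
7.65 pos [0.6166 0.305  0.1105] yaw 127.53 F [ 0.1 -0.1 -0.6] w 0.0497 q6 -0.3 -> delta [ 1.2  1.2 76.5] turn -0.07 tilt [-0.    -0.001 -1.   ]
```

Call:
apply_moves(deltas=[50,1,1,30,0,50,1,1,55,0,50,1,1,70,0,50,1,1,75,0,50,1,1,75,0,0,1,1,75,0,0,1,1,75,0,0,1,1,75,0,0,1,1,75,0,0,1,1,75,0,0,1,1,75,0,0,1,1,75,0])

```text
clock: 8.65
position: [0.6181, 0.3081, 0.0374]
ee_rot: [0.001, 0.441, 0.897, 0.001]
contact_force: [0.3, -0.3, 6.2]
width: 0.0172
gripper_force: 59.4
```

```bash
python3 go.py .5215 .0242 .12 75.7
```

```text
8.65 pos [0.6181 0.3081 0.0374] yaw 127.61 F [ 0.3 -0.3  6.2] w 0.0172 q6 -0.29 -> delta [-166.1 -249.5  -83.1] turn 51.91 tilt [ 0.003  0.001 -1.   ]
```

Call:
apply_moves(deltas=[0,0,0,-30,0,0,0,0,-60,0,0,0,0,-88,0,0,-166,-249,-88,7,0,-166,-249,-88,14,0,-166,-249,-88,21,0,-166,-249,-88,28,0,-166,-249,-88,35,0,-166,-249,-88,42,0,-166,-249,-88,49,0,-166,-249,-88,52,0,-166,-249,-88,52])

```text
clock: 9.65
position: [0.5192, 0.0221, 0.1235]
ee_rot: [-0.0, 0.792, 0.611, -0.001]
contact_force: [0.4, 0.1, -1.9]
width: 0.0172
gripper_force: 59.4
```

Call:
apply_moves(deltas=[0,0,0,0,0,0,0,0,0,0,0,0,0,0,0])

```text
clock: 9.9
position: [0.5213, 0.0257, 0.1235]
ee_rot: [-0.0, 0.789, 0.614, 0.0]
contact_force: [-0.2, -0.7, -2.3]
width: 0.0174
gripper_force: 59.4
```

```bash
python3 go.py .5215 .0242 .0415 75.7
python3 - <<'E'
from h import *
im=get_image("scene"); c=cv2.resize(im["frame"][180:380,240:440],None,fx=3,fy=3); save("held2",c)
E
```

```text
9.9 pos [0.5213 0.0257 0.1235] yaw 75.72 F [-0.2 -0.7 -2.3] w 0.0174 q6 0.16 -> delta [-1.5  0.5 82. ] turn 0.02 tilt [ 0.  0. -1.]
```

View pics/held2.png

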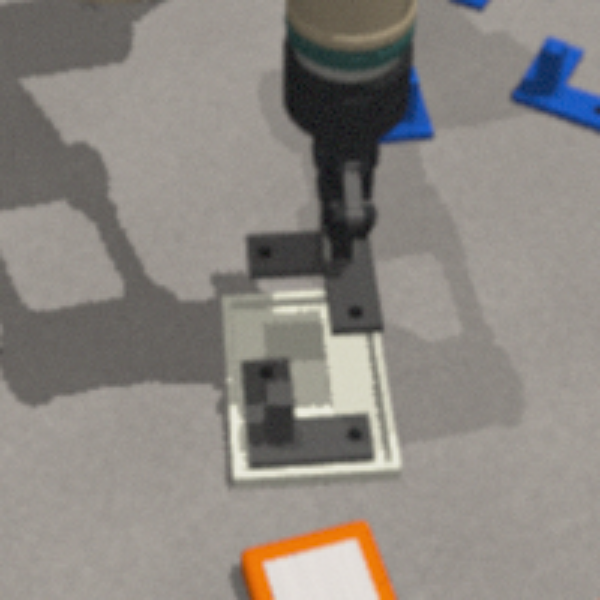

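The first L lies flat in the tray at crop (300,430), and the second is held half a turn opposed at (340,270). Lowering.

Call:
apply_moves(deltas=[0,-1.5,0.5,30,0,0,-1.5,0.5,55,0,0,-1.5,0.5,70,0,0,-1.5,0.5,78,0,0,-1.5,0.5,82,0,0,-1.5,0.5,82,0,0,-1.5,0.5,82,0])

```text
clock: 10.53
position: [0.522, 0.0235, 0.0422]
ee_rot: [0.001, 0.79, 0.613, 0.001]
contact_force: [0.5, -0.1, -1.3]
width: 0.0169
gripper_force: 59.4
```

Call:
apply_moves(deltas=[40,0,0,0,0,40,0,0,0,0,40,0,0,0,0,40,0,0,0,0,40,0,0,-30,0,40,0,0,-70,0,40,0,0,-110,0,40,-150,0,-120,0,40,-150,150,-120,0,40,-150,250,-120,0,40,-150,250,-120,0,40,-150,250,-120,0])

```text
clock: 11.53
position: [0.6399, -0.1237, 0.1597]
ee_rot: [0.0, 0.79, 0.613, 0.0]
contact_force: [0.7, -0.0, 0.0]
width: 0.0397
gripper_force: 0.0
```

```bash
python3 go.py .5 -.2 .15 75.7
python3 - <<'E'
from fit import *
t=get_image("top");s=get_image("scene")
a=cv2.resize(t["frame"][118:218,260:360],(400,400),interpolation=2);b=cv2.resize(s["frame"][258:358,290:390],(400,400),interpolation=2);save("fin",np.hstack([a,b]))
for im in(t,s):
    for d in place_of("bracket_a",im):
        w=p2w(d["point"],.038,im)[0]-[.5577,-.0077,0]; c,q=np.cos(np.radians(14.3)),np.sin(np.radians(14.3))
        print(d["score"],(w[0]*c-w[1]*q).round(4),(w[0]*q+w[1]*c).round(4))
E
```

```text
11.5333 pos [ 0.6399 -0.1237  0.1597] yaw 75.56 F [ 0.7 -0.   0. ] w 0.0397 q6 -0.05 -> delta [-108.8 -116.4    9.6] turn -0.14 tilt [ 0.001 -0.    -1.   ]
0.93 -0.4556 0.2168
0.85 -0.0381 0.0269
0.82 -0.2802 0.234
0.57 0.0426 -0.0245
0.84 -0.2692 0.2111
0.84 -0.2573 0.0995
0.82 0.0489 -0.0227
0.78 -0.4445 0.2325
0.69 -0.0376 0.0234
```

View pics/fin.png

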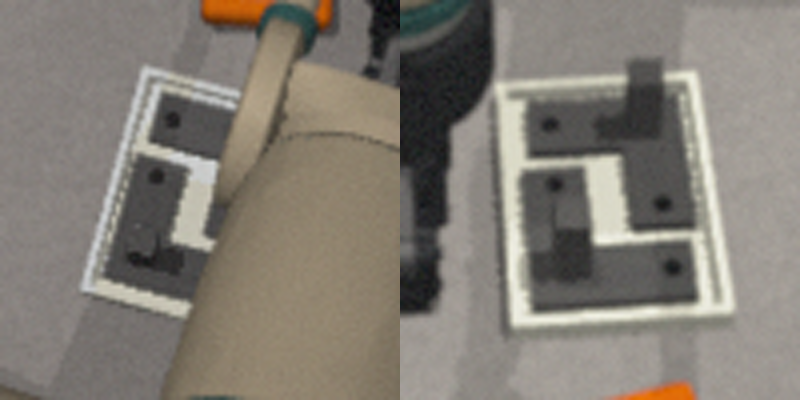

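Both L's lie interlocked and flat inside the tray: posts at crop (645,100) and (572,245), with clear floor along the walls. The gripper is clear of them.

```bash
python3 -c "
from rig import *
print(sign_off())"
```

```text
the job is handed in; nothing more can be done
None
```

Both L-brackets are packed in the tray, interlocked, flat by the last pictures and released, and the job was handed in at about 12 s; sign-off returned no verdict.

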